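# Pack a spice jar under the lift-up tray of a spice box

## Robot

A 6-joint arm with a two-finger parallel gripper is mounted at the origin on a cart in front of the work surface, level with it; the furniture and walls round the work are solid. World frame = base frame: x ahead of the robot, y to its left, z up, the work surface at z = 0. Lengths are in m, angles in rad, forces in N, time in s.
With the tool pointing down it reaches from about 0.3 to 0.875 m from the base axis. Payload 6.4 kg.
Tool frame: the origin (TCP) lies midway between the tips of the shut fingers; the grasp point (between the pads) lies 19 mm behind it (grasp_offset is the distance from the TCP to the grasp point, in m); z points along the fingers, y is the line along which they close (so a half turn about z gives the same grasp; the last joint's range is limited). The gripper opens to 85 mm and grips with 20 to 120 N. Pads are 22 mm wide; open, the fingers measure 114 mm over their backs; the gripper's body (76 mm by 85 mm) begins 54 mm behind the grasp point. The pads swing forward as they close: fully open they stand 13 mm farther back than shut.
Start: joints at [-1.383, 0.181, 1.607, -0, 1.354, -0.206], TCP at [0.221, -0.531, 0.231] pointing down, gripper open.
Joint ranges: [-2.99, 2.99], [-0.89, 2.07], [0.3, 2.58], [-1.14, 4.28], [0, 2.63], [-3.12, 3.12]. Speed limits (rad/s): [2.57, 2.57, 3.01, 3.14, 3.14, 3.14].

## Interface

Orientations are given as a unit quaternion [w, x, y, z].
In Python, from bench import * gives the robot as it stands. The module is installed in compiled form; this text tells all that it offers.
- The arm moves only by the tool servo_tool, never from a script. Its argument "commands" is text: rows parted by semicolons, each of 7 numbers parted by spaces: the turn, a rotation vector about the tool's x, y, z in rad, then the shift along the tool's x, y, z in mm, then the opening, from 0 (shut) to 1 (fully open). In form: wx wy wz dx dy dz claw; .... A call has 1 to 5 rows; each row shifts and turns the commanded pose from where the row before left it, along the tool's axes as they then stand; what a row does not reach is not made up. A row lasts 1/8 s, in which the tool goes at most 62.5 mm and 10.7 degrees, less where a joint would pass 70% of its speed; a pose out of reach is approached as far as the arm can. A call with a gripper value outside its range is refused whole. The fingers move at their own pace and stop on an object; the grip force is fixed at half the most. Time passes only in rows, so rows that do not move let the fingers close. It gives the time, the measured TCP pose, the force, the opening and the grip force at its end, in the units of the state.
- get_obs(): the state, without advancing time (a new reading comes with each control period).
- camera(name): name is "side" or "top" or "wrist"; returns the picture (480x640x3 uint8, blue, green, red); there is no depth.
- calibration(name): a dict with "fx", "fy", "cx", "cy" (pixels), "k1" (the pictures are not rectified: a ray, as slopes to the right and down, at radius r is drawn at 1 + k1 r^2 times it, then the intrinsics apply), "R" (3x3) and "t" (3): a world point X has camera coordinates R X + t. Camera axes: x right, y down, z forward; pixel columns grow to the right and rows downward; lengths in m; the calibration is good to about 2 mm. A picture is of the moment at which its call begins: read the wrist's pose just before it. calibration takes no time and is no camera call; for the wrist camera it gives the pose at the moment of the call.
- hand_in(): hands the job in; it is judged then, once.
The state is a dict: "time_s": time; "q": joint angles; "dq": joint speeds; "joint_efforts": joint torques, N m; "eef_pos": TCP position; "eef_rot": TCP orientation; "wrist_force": force on the tool from outside, world axes, zero at the start; "torque": the same for the moment, N m; "opening": opening from 0.0 (shut) to 1.0 (fully open); "grasp_force": force on a finger pad.
Only numpy, scipy, OpenCV 4.12 (cv2) and the standard library are available. Lean on these libraries where they do the work, as an engineer would, in place of code of your own. Each camera call takes 0.05 s, during which the arm holds its last target. There are 200 camera calls.

## Task

The lidded glass spice jar on the worktop belongs in the lower compartment of the wooden spice box: raise the box's top tray by its handle, all the way back until it stays up by itself, stand the jar upright inside underneath, and then lower the tray gently (do not let it fall) until it is fully down. The teaspoon must stay in the tray and the jar already in the box must stay standing; leave the salt shaker and the egg timer where they are.

Things in the scene. Friction and masses are not known exactly. Their poses are not given: they have to be found in the camera images.
- box: Light wooden spice box with a low open front, fixed to the worktop, 170 mm (x) x 240 mm (y). Origin: centre of its underside; +x points to its back, away from the robot, +y left, z up. Walls 6 mm thick: front only 50 mm high, others 115 mm; steel bracket plates outside the sides reach 157 mm.
- compartment (a point): Centre of the compartment's floor, 6 mm above the worktop; axes as the box's. Inside 158 mm (x) x 228 mm (y), roofed by the tray, whose underside is 118 mm above the worktop when down.
- front_gap (a point): Point on the compartment's floor in the middle of the strip that the raised tray leaves open: box x = -0.044, y = 0. Fully up, the tray's front face is at box x = 0 and its handle bar at -0.030, overhanging this strip, so a vertical tool would hit it: lean the tool back towards the robot about 35 to 40 degrees and come in over the low front wall. Axes as the box's.
- tray_arm (a joint): Angle q (rad) of the tray's arms, 68 mm long, about box y: 0 = fully down, 2.007 = fully up, at the stop. The tray stays level; from down it shifts 0.068*(sin(1.745)-sin(1.745-q)) m along box +x and 0.068*(cos(1.745-q)-cos(1.745)) m up: at the stop 85 mm back, 77 mm up. Past about 1.8 its weight holds it up; let go before, it falls shut. Little friction; tray 0.3 kg.
- tray_handle (a point): Middle of the tray's handle bar: a round steel bar 12 mm thick, lying along box y, about 90 mm straight, ends bent down to the tray's front wall. When down it is at box x = -0.115, y = 0, 184 mm above the worktop; it is 30 mm in front of the tray's front face and 30 mm above the tray's rim, free on both sides. Axes as the box's.
- tray_floor (a point): Middle of the upper face of the tray's floor (123 mm above the worktop when down). Wooden tray 170 mm (x) x 224 mm (y) x 36 mm high, walls and floor 5 mm. Axes as the box's.
- spice_jar: The jar to pack: round glass spice jar with a dark screw lid, 41 mm diameter, 105 mm tall, about 0.11 kg, standing on the worktop to the left of the box. Origin: centre of its underside, z up its axis.
- boxed_jar: A like jar (41 mm diameter, 105 mm tall) already standing in the back half of the box's compartment. Origin: centre of its underside.
- teaspoon: Teaspoon 138 mm long, lying in the tray. Origin: middle of its underside, x along its length.
- salt_shaker: Salt shaker, 44 mm diameter, 90 mm tall with a grey domed cap, standing on the worktop. Origin: centre of its underside.
- egg_timer: Round cream egg timer, 64 mm diameter, 73 mm tall, standing on the worktop. Origin: centre of its underside.
Not all that is in view belongs to the job. Leave any blue or orange look-alike of the spice_jar alone.

How it is judged:
On the way, in this order (a step that is already met when the one before it is completed fails the run):
1. the tray is raised fully (arm angle over 1.85 rad) (value of joint tray_arm above 1.85 rad), for 0.2 s.
2. with the tray up (over 1.7 rad) the jar stands upright in the compartment (value of joint tray_arm above 1.7 rad and x of spice_jar in the frame of box between -0.079 and 0.079 m and y of spice_jar in the frame of box between -0.114 and 0.114 m and z of spice_jar in the frame of box between 0 and 0.016 m and angle between spice_jar's own z axis and vertical below 0.12 rad), for 0.2 s.
At the end, for the whole second after the job is handed in: The tray is fully down (arm angle under 0.06 rad), the spice jar stands at rest upright (within 7 degrees) on the floor of the compartment beneath it, the teaspoon lies in the tray, and the other jar still stands upright in the compartment (value of joint tray_arm below 0.06 rad and x of spice_jar in the frame of box between -0.079 and 0.079 m and y of spice_jar in the frame of box between -0.114 and 0.114 m and z of spice_jar in the frame of box between 0 and 0.016 m and angle between each of spice_jar, boxed_jar's own z axis and vertical below 0.12 rad and x of teaspoon in the frame of tray_floor between -0.08 and 0.08 m and y of teaspoon in the frame of tray_floor between -0.107 and 0.107 m and z of teaspoon in the frame of tray_floor between -0.01 and 0.03 m and linear speed of spice_jar below 0.02 m/s and z of boxed_jar in the frame of box below 0.016 m); the robot touches nothing.
It fails at once if the tray falls or is slammed (closing faster than 5 rad/s, about 0.34 m/s) (velocity of joint tray_arm below -5 rad/s).
It fails at once if the jar already in the box is tipped over (30 degrees) (angle between boxed_jar's own z axis and vertical above 0.52 rad).
It fails at once if the teaspoon leaves the tray (not (x of teaspoon in the frame of tray_floor between -0.08 and 0.08 m and y of teaspoon in the frame of tray_floor between -0.107 and 0.107 m and z of teaspoon in the frame of tray_floor between -0.01 and 0.03 m)).
It fails at once if the salt shaker or the egg timer is moved more than 40 mm or tipped over (distance of any of salt_shaker, egg_timer from where it was at the start of the episode above 0.04 m or angle between any of salt_shaker, egg_timer's own z axis and vertical above 0.5 rad).
It also fails if it takes over 72 s, if anything falls off the work surface, if the arm or the gripper's body presses on something with over 40 N, if the wrist force passes 120 N, or if a joint passes its speed limit or range.

## Working session

There is one attempt and no reset: what is moved stays moved. The work goes in short steps, Python scripts to look and compute and a tool call to move; the robot and the scene stay as the last step left them, time stands still between calls to the robot, and variables do not carry over. Pictures are saved under pics/ and viewed, at most 10 in all, crops included, and the job is handed in when it is done.

Besides the shell and the picture viewer there is one more tool, called after ">>>" as name(argument=value, ...) on one line, values as JSON. servo_tool: Moves the arm, as the interface text tells. Its arguments: {"type":"object","properties":{"commands":{"type":"string"}},"required":["commands"]}

```bash
mkdir -p pics; cat > h.py <<'E'
from bench import *
import numpy as np, cv2
from scipy.spatial.transform import Rotation as Ro
def und(c,p):
    d=np.array([(p[0]-c['cx'])/c['fx'],(p[1]-c['cy'])/c['fy']]);u=d.copy()
    for _ in range(20): u=d/(1+c['k1']*(u@u))
    return u
def ray(c,p):
    R=np.array(c['R']);t=np.array(c['t']);o=-R.T@t
    d=R.T@np.array([*und(c,p),1]);return o,d/np.linalg.norm(d)
def onz(c,p,z):
    o,d=ray(c,p);return o+d*(z-o[2])/d[2]
def proj(c,X):
    v=np.array(c['R'])@np.array(X)+np.array(c['t']);u=v[:2]/v[2];u=u*(1+c['k1']*(u@u))
    return np.array([u[0]*c['fx']+c['cx'],u[1]*c['fy']+c['cy']])
def two(c1,p1,c2,p2):
    o,d=ray(c1,p1);q,e=ray(c2,p2)
    s=np.linalg.lstsq(np.c_[d,-e],q-o,rcond=None)[0];a=o+d*s[0];b=q+e*s[1]
    return (a+b)/2,np.linalg.norm(a-b)
def pose():
    o=get_obs();q=o['eef_rot'];return o,np.array(o['eef_pos']),Ro.from_quat([q[1],q[2],q[3],q[0]])
E
python3 - <<'E'
from h import *
np.set_printoptions(precision=3,suppress=True)
for n in('side','top'):
    cv2.imwrite(f'pics/{n}0.png',camera(n));c=calibration(n);print(n,c)
o,p,R=pose();print(o['time_s'],p,R.as_matrix())
E
```

```text
side {'fx': 591.0454335069176, 'fy': 591.0454335069176, 'cx': 309.120506128222, 'cy': 233.39584131819387, 'k1': 0.05913790425337953, 'R': array([[-0.88 , -0.474, -0.027],
       [-0.172,  0.372, -0.912],
       [ 0.442, -0.798, -0.409]]), 't': array([0.576, 0.178, 0.918])}
top {'fx': 564.0357813755985, 'fy': 564.0357813755985, 'cx': 311.74630840219334, 'cy': 236.04412976619417, 'k1': -0.08630546256315276, 'R': array([[-0.014, -1.   , -0.003],
       [-0.994,  0.014, -0.109],
       [ 0.109,  0.001, -0.994]]), 't': array([0.091, 0.583, 1.138])}
0.1 [ 0.221 -0.53   0.23 ] [[ 0.923  0.384 -0.   ]
 [ 0.384 -0.923  0.002]
 [ 0.    -0.002 -1.   ]]
```

View pics/side0.png

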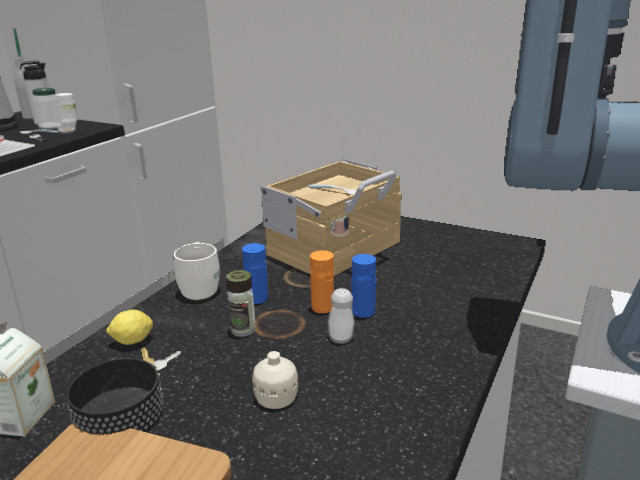

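View pics/top0.png

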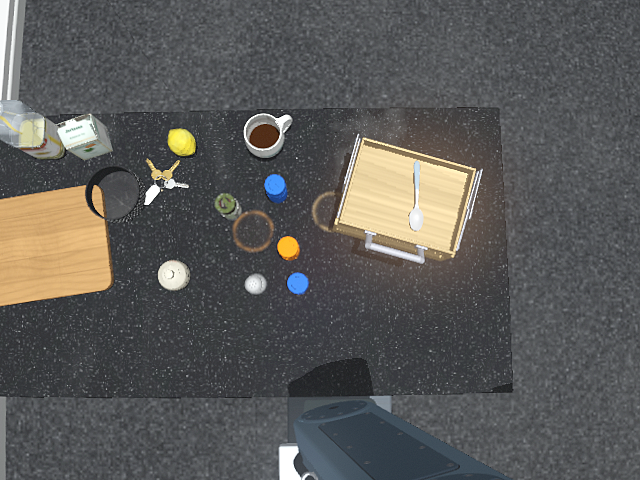

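The dark-lidded clear jar, at side (240,303) and top (225,205), fits "glass jar, dark screw lid". The look-alikes to leave alone are blue at top (276,187) and (298,283) and orange at (288,248). The box is at top (405,200) with its handle bar from about (370,246) to (422,259). One enlarged crop will confirm the jar.

```bash
python3 - <<'E'
from h import *
s=cv2.imread('pics/side0.png');t=cv2.imread('pics/top0.png')
a=cv2.resize(t[130:270,330:485],None,fx=3,fy=3,interpolation=3)
b=cv2.resize(s[260:345,215:290],None,fx=3,fy=3,interpolation=3)
e=cv2.resize(t[185:225,205:250],None,fx=4,fy=4,interpolation=3)
im=np.zeros((420,800,3),np.uint8);im[:a.shape[0],:a.shape[1]]=a;im[:b.shape[0],470:470+b.shape[1]]=b;im[258:258+e.shape[0],470:470+e.shape[1]]=e[:162]
cv2.imwrite('pics/crop1.png',im)
hsv=cv2.cvtColor(t,cv2.COLOR_BGR2HSV)
m=((hsv[...,1]<45)&(hsv[...,2]>110)).astype(np.uint8);mm=np.zeros_like(m);mm[228:270,355:435]=m[228:270,355:435]
n,l,st,ce=cv2.connectedComponentsWithStats(mm);
for i in range(1,n):
    if st[i,4]>20: print(st[i],ce[i],cv2.minAreaRect(np.argwhere(l==i)[:,::-1].astype(np.float32)))
E
```

```text
[411 228  10   3  23] [415.60869565 228.7826087 ] ((415.5, 229.0), (2.0, 9.0), 90.0)
[364 230  64  34 643] [394.52566096 249.437014  ] ((393.7647399902344, 246.9412078857422), (65.484619140625, 19.402849197387695), 14.03624439239502)
```

View pics/crop1.png

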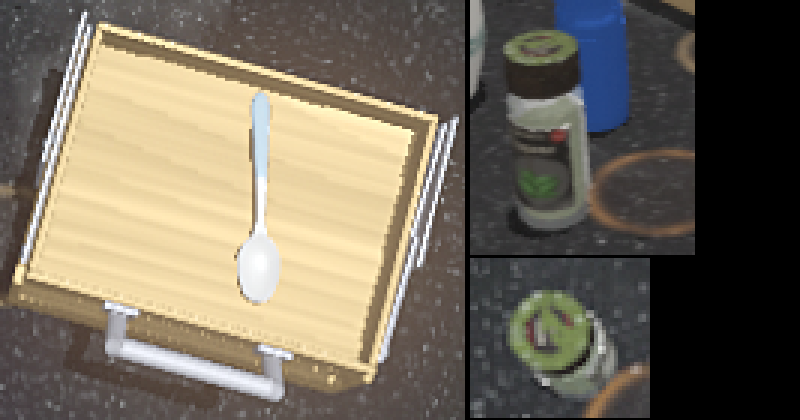

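```bash
python3 - <<'E'
from h import *
np.set_printoptions(precision=4,suppress=True)
c=calibration('top');s=calibration('side')
a=onz(c,(367.7,246.2),.184);b=onz(c,(422.7,259.8),.184);m=(a+b)/2;d=a-b
print('bar',a,b,m,np.linalg.norm(d),'yaw',np.degrees(np.arctan2(-d[0],d[1])))
K=[(337,221),(453.3,254.5),(476,170),(362.7,139.5)]
P=np.array([onz(c,k,.154) for k in K]);print(P)
for i in range(4):
    e=P[(i+1)%4]-P[i];print(np.linalg.norm(e),np.degrees(np.arctan2(e[1],e[0])))
print('centre tray',P.mean(0))
j=onz(c,(225.5,203.2),.105);print('jar',j, 'side proj base/top',proj(s,[*j[:2],0]),proj(s,[*j[:2],.105]))
print('two-view jar lid',two(c,(225.5,203.2),s,(215+71/3,260+45/3)))
print('bar in side',proj(s,a),proj(s,b))
for n,p,z in(('blueback',(275,183),.105),('or',(288,245),.1),('blue',(298,281),.1),('salt',(256,283),.09),('timer',(173,273),.073),('cup',(264,135),.09)):print(n,onz(c,p,z)[:2])
E
```

```text
bar [ 0.5478 -0.0175  0.184 ] [ 0.5218 -0.1161  0.184 ] [ 0.5348 -0.0668  0.184 ] 0.10201887217556718 yaw -14.782941329703506
[[ 0.5985  0.0356  0.154 ]
 [ 0.5327 -0.1796  0.154 ]
 [ 0.6925 -0.2301  0.154 ]
 [ 0.7539 -0.0162  0.154 ]]
0.2250874038271153 -106.99076123449726
0.1675871199882934 -17.531085093321376
0.22253882334035127 73.97474311353668
0.16388261443913688 161.55448530209867
centre tray [ 0.6444 -0.0976  0.154 ]
jar [0.6436 0.2514 0.105 ] side proj base/top [244.15   328.5759] [239.5734 273.5938]
two-view jar lid (array([0.6445, 0.2521, 0.1024]), np.float64(0.0010579016283489909))
bar in side [361.2843 184.6828] [393.6925 171.094 ]
blueback [0.6823 0.1539]
or [0.56   0.1297]
blue [0.4896 0.111 ]
salt [0.4871 0.1935]
timer [0.5095 0.3616]
cup [0.7845 0.1766]
```

```bash
cat >> h.py <<'E'
O=np.array([.645,-.0985,0]);YAW=-16.5
B=Ro.from_euler('z',YAW,degrees=True)
def w(x,y,z): return O+B.apply([x,y,z])
def down(yawy,lean=0,az=0):
    "tool down with tool y at yaw yawy (deg), then leaned: tips forward along azimuth az by lean deg"
    y=np.array([np.cos(np.radians(yawy)),np.sin(np.radians(yawy)),0]);z=np.array([0,0,-1.])
    R=Ro.from_matrix(np.c_[np.cross(y,z),y,z])
    a=np.radians(az+90);return Ro.from_rotvec(-np.radians(lean)*np.array([np.cos(a),np.sin(a),0]))*R
def plan(ps,Rg,claw,p=None,R=None):
    "rows in tool axes through world TCP points ps, turning evenly to Rg"
    if p is None:_,p,R=pose()
    rv=(R.inv()*Rg).as_rotvec()/len(ps)
    print('turn/row deg',np.degrees(np.linalg.norm(rv)).round(1))
    L=[]
    for q in ps:
        d=R.inv().apply(q-p)*1000;L.append(' '.join(f'{v:.3f}' for v in rv)+' '+' '.join(f'{v:.1f}' for v in d)+f' {claw}')
        R=R*Ro.from_rotvec(rv);p=q
    for i in range(0,len(L),5):print('; '.join(L[i:i+5]))
def line(a,b,n): return [a+(b-a)*k/n for k in range(1,n+1)]
E
python3 - <<'E'
from h import *
o,p,R=pose()
plan(line(p,w(-.115,0,.235),10),down(YAW),.6)
E
```

```text
turn/row deg 5.1
-0.000 -0.000 -0.089 46.8 -30.9 -0.4 0.6; -0.000 -0.000 -0.089 49.4 -26.6 -0.4 0.6; -0.000 -0.000 -0.089 51.6 -22.1 -0.4 0.6; -0.000 -0.000 -0.089 53.3 -17.4 -0.4 0.6; -0.000 -0.000 -0.089 54.7 -12.6 -0.4 0.6
-0.000 -0.000 -0.089 55.6 -7.7 -0.4 0.6; -0.000 -0.000 -0.089 56.0 -2.7 -0.4 0.6; -0.000 -0.000 -0.089 56.0 2.2 -0.4 0.6; -0.000 -0.000 -0.089 55.6 7.2 -0.4 0.6; -0.000 -0.000 -0.089 54.8 12.1 -0.4 0.6
```

>>> servo_tool(commands="0 0 -0.089 47 -31 0 0.6; 0 0 -0.089 49 -27 0 0.6; 0 0 -0.089 52 -22 0 0.6; 0 0 -0.089 53 -17 -1 0.6; 0 0 -0.089 55 -13 -1 0.6")

```text
time_s: 0.72
eef_pos: [0.3782, -0.2964, 0.2331]
eef_rot: [-0.0, 0.913, 0.408, 0.0]
wrist_force: [-0.1, -1.0, -0.3]
opening: 0.596
grasp_force: 0.0
```

>>> servo_tool(commands="0 0 -0.089 56 -8 0 0.6; 0 0 -0.089 56 -3 0 0.6; 0 0 -0.089 56 2 0 0.6; 0 0 -0.089 56 7 -1 0.6; 0 0 -0.089 55 12 -1 0.6")

```text
time_s: 1.35
eef_pos: [0.5348, -0.0624, 0.2351]
eef_rot: [-0.0, 0.8, 0.6, -0.0]
wrist_force: [1.4, -1.3, -0.4]
opening: 0.6
grasp_force: 0.0
```

```bash
python3 - <<'E'
from h import *
np.set_printoptions(precision=3,suppress=True)
c=calibration('wrist');cv2.imwrite('pics/w1.png',camera('wrist'))
o,p,R=pose();print(o['time_s'],p,R.as_euler('zyx',degrees=True),o['opening'],np.array(o['q']),-np.array(c['R']).T@c['t'])
print('bar ends',proj(c,w(-.115,.045,.184)),proj(c,w(-.115,-.045,.184)))
import pickle;pickle.dump(c,open('w1.pkl','wb'))
E
```

```text
1.4 [ 0.537 -0.057  0.235] [ -74.134    0.135 -179.793] 0.6013598118181691 [-0.328  0.099  1.691  0.004  1.351 -0.052] [0.553 0.001 0.379]
bar ends [321.827 178.396] [321.015 331.846]
```

View pics/w1.png

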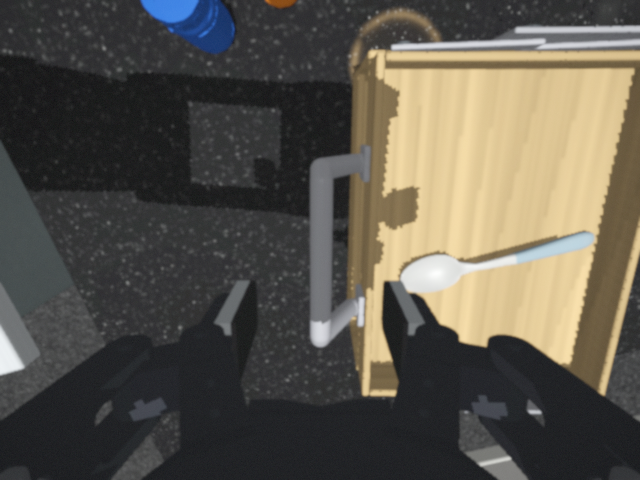

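The bar runs down column 321, rows 160–345, where predicted and midway between the fingers. The teaspoon lies in the tray.

```bash
python3 - <<'E'
from h import *
o,p,R=pose();print(p,R.as_euler('zyx',degrees=True),o['dq'])
plan(line(p,w(-.115,0,.165),4),down(YAW),.6)
E
```

```text
[ 0.53736765 -0.05700387  0.23534128] [-7.41336366e+01  1.34681663e-01 -1.79793215e+02] [-0.07851472 -0.03799698  0.05021208 -0.02491427  0.00853257 -0.02567596]
turn/row deg 0.2
0.000 -0.001 0.003 -2.4 -0.1 17.6 0.6; 0.000 -0.001 0.003 -2.4 -0.0 17.6 0.6; 0.000 -0.001 0.003 -2.3 -0.0 17.6 0.6; 0.000 -0.001 0.003 -2.3 -0.0 17.6 0.6
```

>>> servo_tool(commands="0 0 0.004 -3 0 17 0.6; 0 0 0.004 -2 0 18 0.6; 0 0 0.004 -2 0 18 0.6; 0 0 0 -2 0 17 0.6; 0 0 0 0 0 0 0.6")

```text
time_s: 2.02
eef_pos: [0.5301, -0.0732, 0.1632]
eef_rot: [-0.002, 0.805, 0.593, -0.001]
wrist_force: [0.2, -0.3, -0.5]
opening: 0.598
grasp_force: 0.0
```

>>> servo_tool(commands="0 0 0 0 0 0 0; 0 0 0 0 0 0 0; 0 0 0 0 0 0 0; 0 0 0 0 0 0 0; 0 0 0 0 0 0 0")

```text
time_s: 2.65
eef_pos: [0.5325, -0.0731, 0.1662]
eef_rot: [0.001, 0.804, 0.594, 0.001]
wrist_force: [2.1, -1.3, 5.4]
opening: 0.123
grasp_force: 58.8
```

```bash
python3 - <<'E'
from h import *
o,p,R=pose();print(p,B.inv().apply(p-O),R.as_euler('zyx',degrees=True),o['opening'],o['grasp_force'],o['wrist_force'])
q=np.linspace(0,2.007,16)[1:]
ps=[p+B.apply([.068*(np.sin(1.745)-np.sin(1.745-a)),0,.068*(np.cos(1.745-a)-np.cos(1.745))]) for a in q]
plan(ps,R,0)
E
```

```text
[ 0.53245691 -0.07312845  0.16624573] [-0.11511445 -0.00763722  0.16624573] [-7.28781303e+01  1.27082206e-01  1.79952413e+02] 0.12251089223121797 58.81130397319794 [ 2.05780606 -1.29144498  5.41481351]
turn/row deg 0.0
0.000 0.000 0.000 -0.0 -1.0 -9.0 0; 0.000 0.000 0.000 0.0 0.3 -9.1 0; 0.000 0.000 0.000 0.0 1.5 -9.0 0; 0.000 0.000 0.000 0.0 2.7 -8.7 0; 0.000 0.000 0.000 0.0 3.8 -8.3 0
0.000 0.000 0.000 0.1 4.9 -7.7 0; 0.000 0.000 0.000 0.1 5.8 -7.0 0; 0.000 0.000 0.000 0.1 6.7 -6.1 0; 0.000 0.000 0.000 0.1 7.5 -5.2 0; 0.000 0.000 0.000 0.1 8.1 -4.1 0
0.000 0.000 0.000 0.1 8.6 -3.0 0; 0.000 0.000 0.000 0.1 8.9 -1.8 0; 0.000 0.000 0.000 0.1 9.1 -0.6 0; 0.000 0.000 0.000 0.1 9.1 0.6 0; 0.000 0.000 0.000 0.1 8.9 1.8 0
```

>>> servo_tool(commands="0 0 0 0 -1 -9 0; 0 0 0 0 0.3 -9 0; 0 0 0 0 1.5 -9 0; 0 0 0 0 2.7 -8.7 0; 0 0 0 0 3.8 -8.3 0")

```text
time_s: 3.28
eef_pos: [0.5381, -0.0748, 0.2085]
eef_rot: [-0.001, 0.805, 0.594, -0.0]
wrist_force: [4.7, -1.1, -7.8]
opening: 0.114
grasp_force: 58.4
```

>>> servo_tool(commands="0 0 0 0 4.9 -7.7 0; 0 0 0 0 5.8 -7 0; 0 0 0 0 6.7 -6.1 0; 0 0 0 0 7.5 -5.2 0; 0 0 0 0 8 -4 0")

```text
time_s: 3.9
eef_pos: [0.5707, -0.0846, 0.2405]
eef_rot: [0.0, 0.804, 0.594, 0.0]
wrist_force: [-2.1, 2.4, 2.3]
opening: 0.116
grasp_force: 59.4
```

>>> servo_tool(commands="0 0 0 0 8.6 -3 0; 0 0 0 0 8.9 -1.8 0; 0 0 0 0 9 -0.6 0; 0 0 0 0 9 0.6 0; 0 0 0 0 8.5 1.7 0")

```text
time_s: 4.53
eef_pos: [0.6139, -0.0976, 0.2436]
eef_rot: [0.001, 0.804, 0.594, 0.001]
wrist_force: [-19.4, 9.4, 19.4]
opening: 0.116
grasp_force: 61.9
```

>>> servo_tool(commands="0 0 0 0 0 0 0; 0 0 0 0 0 0 0; 0 0 0 0 0 0 0")

```text
time_s: 4.9
eef_pos: [0.6135, -0.0974, 0.2437]
eef_rot: [0.001, 0.804, 0.594, 0.001]
wrist_force: [1.0, 4.6, 8.1]
opening: 0.117
grasp_force: 60.0
```

```bash
python3 - <<'E'
from h import *
np.set_printoptions(precision=4,suppress=True)
o,p,R=pose();print(o['time_s'],p,B.inv().apply(p-O),o['opening'],o['wrist_force'])
E
```

```text
4.9 [ 0.6135 -0.0974  0.2437] [-0.0305 -0.0079  0.2437] 0.1171618851144767 [1.0346 4.6308 8.0774]
```

>>> servo_tool(commands="0 0 0 0 0 0 0.6; 0 0 0 0 0 0 0.6; 0 0 0 0 0 -5 0.6; 0 0 0 0 0 -35 0.6; 0 0 0 0 0 -50 0.6")

```text
time_s: 5.52
eef_pos: [0.6112, -0.0977, 0.3316]
eef_rot: [-0.002, 0.805, 0.594, -0.001]
wrist_force: [1.8, 0.4, 0.7]
opening: 0.591
grasp_force: 0.0
```

```bash
cat >> h.py <<'E'
J=np.array([.644,.252,0]);L=37
def grasp(P,h,az,yawy,back=0):
    R=down(yawy,L,az);z=R.as_matrix()[:,2];return P+[0,0,h]+z*(.019-back),R
E
python3 - <<'E'
from h import *
np.set_printoptions(precision=4,suppress=True)
o,p,R=pose();print(o['time_s'],p,o['opening'],o['wrist_force'],o['q'])
g,Rg=grasp(J,.068,20,-70,.12);print(g,Rg.as_matrix())
plan(line(p,g+[0,0,.02],10),Rg,.85)
E
```

```text
5.525 [ 0.6112 -0.0977  0.3316] 0.5914065389238364 [1.8081 0.4427 0.6755] [-0.3498  0.2192  1.3616 -0.0003  1.5648 -0.0504]
[0.5869 0.2312 0.1487] [[ 0.7505  0.342   0.5655]
 [ 0.2731 -0.9397  0.2058]
 [ 0.6018  0.     -0.7986]]
turn/row deg 6.4
-0.030 0.060 0.089 30.7 -12.0 16.3 0.85; -0.030 0.060 0.089 28.5 -15.1 17.7 0.85; -0.030 0.060 0.089 25.9 -18.1 18.8 0.85; -0.030 0.060 0.089 23.0 -20.8 19.7 0.85; -0.030 0.060 0.089 19.9 -23.3 20.4 0.85
-0.030 0.060 0.089 16.4 -25.6 20.7 0.85; -0.030 0.060 0.089 12.8 -27.5 20.8 0.85; -0.030 0.060 0.089 9.1 -29.1 20.6 0.85; -0.030 0.060 0.089 5.2 -30.3 20.1 0.85; -0.030 0.060 0.089 1.3 -31.2 19.4 0.85
```

>>> servo_tool(commands="-0.03 0.06 0.089 31 -12 16 0.85; -0.03 0.06 0.089 29 -15 17 0.85; -0.03 0.06 0.089 26 -18 19 0.85; -0.03 0.06 0.089 23 -21 20 0.85; -0.03 0.06 0.089 20 -23 20 0.85")

```text
time_s: 6.15
eef_pos: [0.6007, 0.068, 0.2516]
eef_rot: [-0.028, 0.904, 0.393, 0.164]
wrist_force: [0.5, -0.6, -0.4]
opening: 0.853
grasp_force: 0.0
```

>>> servo_tool(commands="-0.03 0.06 0.089 16 -26 21 0.85; -0.03 0.06 0.089 13 -28 21 0.85; -0.03 0.06 0.089 9 -29 20 0.85; -0.03 0.06 0.089 5 -30 20 0.85; -0.03 0.06 0.089 1 -31 19 0.85")

```text
time_s: 6.78
eef_pos: [0.5879, 0.2319, 0.1705]
eef_rot: [-0.055, 0.933, 0.162, 0.315]
wrist_force: [1.0, -1.0, -0.2]
opening: 0.847
grasp_force: 0.0
```

```bash
python3 - <<'E'
from h import *
np.set_printoptions(precision=4,suppress=True)
im=camera('wrist');c=calibration('wrist');o,p,R=pose()
g,Rg=grasp(J,.068,20,-70,.0);print(o['time_s'],p,R.as_matrix(),o['opening'],o['q'])
u,v=proj(c,J+[0,0,.105]).astype(int);print(u,v,proj(c,J))
cv2.circle(im,(u,v),4,(0,0,255),1);cv2.imwrite('pics/w2.png',im)
plan(line(p,g,6),Rg,.85)
E
```

```text
6.825 [0.5838 0.2347 0.1661] [[ 0.7525  0.337   0.5659]
 [ 0.2666 -0.9415  0.2062]
 [ 0.6022 -0.0043 -0.7983]] 0.8497278202365877 [0.124  0.0404 2.0521 0.325  0.4352 1.1002]
324 218 [323.3828 265.0742]
turn/row deg 0.1
-0.000 -0.000 -0.001 -1.5 0.7 22.5 0.85; -0.000 -0.000 -0.001 -1.5 0.7 22.5 0.85; -0.000 -0.000 -0.001 -1.5 0.7 22.5 0.85; -0.000 -0.000 -0.001 -1.5 0.7 22.5 0.85; -0.000 -0.000 -0.001 -1.5 0.7 22.5 0.85
-0.000 -0.000 -0.001 -1.5 0.7 22.5 0.85
```

View pics/w2.png

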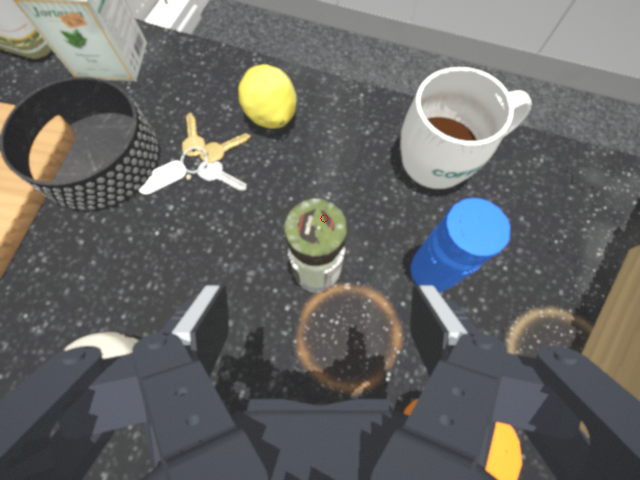

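The jar's lid is at (316,226), midway between the fingers and about 8 px off the mark. Measure it again with the arm at rest.

```bash
python3 - <<'E'
from h import *
np.set_printoptions(precision=4,suppress=True)
c=calibration('wrist');im=camera('wrist');o,p,R=pose()
hsv=cv2.cvtColor(im,cv2.COLOR_BGR2HSV)
m=np.zeros(im.shape[:2],np.uint8);m[190:275,270:365]=((hsv[...,0]>28)&(hsv[...,0]<50)&(hsv[...,1]>60)&(hsv[...,2]>60))[190:275,270:365]*255
m=cv2.morphologyEx(m,cv2.MORPH_CLOSE,np.ones((15,15),np.uint8))
n,l,st,ce=cv2.connectedComponentsWithStats(m);i=1+st[1:,4].argmax()
k=max(cv2.findContours((l==i).astype(np.uint8),0,2)[0],key=cv2.contourArea);e=cv2.minEnclosingCircle(k);el=cv2.fitEllipse(k);print(st[i],e,el)
J2=onz(c,el[0],.105);print(J2,p)
J2[2]=0
g,Rg=grasp(J2,.068,20,-70,.0)
plan(line(p,g,6),Rg,.85)
E
```

```text
[ 291  192   63   58 2756] ((322.0052795410156, 220.4635772705078), 31.32503890991211) ((322.1908874511719, 220.50115966796875), (55.90764236450195, 61.541683197021484), 93.15090942382812)
[0.6421 0.2527 0.105 ] [0.5839 0.2337 0.1665]
turn/row deg 0.0
-0.000 0.001 0.000 -1.7 0.4 22.4 0.85; -0.000 0.001 0.000 -1.7 0.4 22.4 0.85; -0.000 0.001 0.000 -1.7 0.4 22.4 0.85; -0.000 0.001 0.000 -1.7 0.4 22.4 0.85; -0.000 0.001 0.000 -1.7 0.4 22.4 0.85
-0.000 0.001 0.000 -1.7 0.4 22.4 0.85
```

>>> servo_tool(commands="0 0 0 -2 0 22 0.85; 0 0 0 -2 0 22 0.85; 0 0 0 -2 1 22 0.85; 0 0 0 -2 1 22 0.85; 0 0 0 -1 0 22 0.85")

```text
time_s: 7.5
eef_pos: [0.6457, 0.2488, 0.0775]
eef_rot: [-0.054, 0.933, 0.165, 0.314]
wrist_force: [0.3, 0.4, -0.6]
opening: 0.85
grasp_force: 0.0
```

>>> servo_tool(commands="0 0 0 -1 0 22 0.85; 0 0 0 0 0 1 0.85; 0 0 0 0 0 0 0.3; 0 0 0 0 0 0 0.3; 0 0 0 0 0 0 0.3")

```text
time_s: 8.12
eef_pos: [0.657, 0.2541, 0.0597]
eef_rot: [-0.055, 0.933, 0.164, 0.315]
wrist_force: [-1.5, 0.5, 4.6]
opening: 0.461
grasp_force: 60.4
```

>>> servo_tool(commands="0 0 0 0 0 0 0.3; 0 0 0 0 0 0 0.3")

```text
time_s: 8.38
eef_pos: [0.6571, 0.2541, 0.0597]
eef_rot: [-0.054, 0.933, 0.164, 0.315]
wrist_force: [-4.4, -1.6, 7.1]
opening: 0.465
grasp_force: 60.6
```

```bash
python3 - <<'E'
from h import *
np.set_printoptions(precision=4,suppress=True)
cv2.imwrite('pics/s2.png',cv2.resize(camera('side')[130:400,160:480],None,fx=2.5,fy=2.2))
o,p,R=pose();print(o['time_s'],p,R.as_matrix(),o['opening'],o['grasp_force'],o['wrist_force'],o['q'])
g,Rg=grasp(np.array([.6421,.2527,0]),.068,20,-70,.0);print(p-g)
E
```

```text
8.425 [0.6572 0.2541 0.0597] [[ 0.7478  0.3411  0.5696]
 [ 0.2725 -0.94    0.2052]
 [ 0.6055  0.0018 -0.7959]] 0.4641608184094741 60.59028499759734 [-2.9765 -0.2885  6.7627] [0.1454 0.3946 1.8988 0.5323 0.2397 0.8879]
[ 0.0043 -0.0025  0.0069]
```

View pics/s2.png

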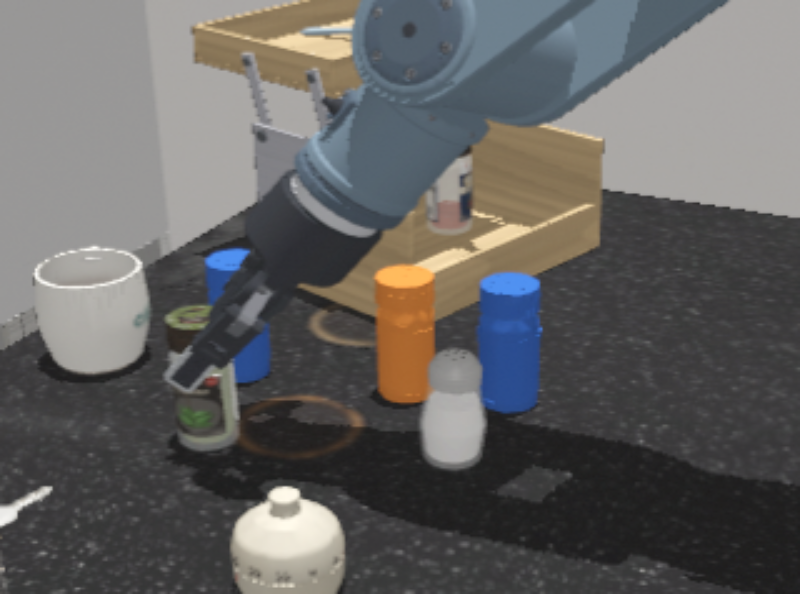

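Gripped at 20 mm from each side, jar upright, tray up with the spoon in it; the boxed jar's base is at side (341,234). The wrist pitch (q5 = 0.24) is near its limit of 0. I'll fit a simple kinematic model to the recorded poses and check the route.

```bash
cat > kin.py <<'E'
from h import *
from scipy.optimize import least_squares
def fk(q,k):
    e,d,h,a,b,c=k[:6];E=lambda s,t:Ro.from_euler(s,t)
    F=E('y',q[1]+q[2]);W=E('z',q[3])*E('y',q[4])
    p=E('z',q[0]).apply(np.array([e,d,h])+E('y',q[1]).apply([0,0,a])+F.apply(np.array([0,0,b])+W.apply([0,0,c])))
    return p,E('z',q[0])*F*W*E('z',q[5]+np.pi/2)
S=[([-1.383,.181,1.607,0,1.354,-.206],[.221,-.531,.231]),([-.3498,.2192,1.3616,-.0003,1.5648,-.0504],[.6112,-.0977,.3316]),
([.124,.0404,2.0521,.325,.4352,1.1002],[.5838,.2347,.1661]),([.1454,.3946,1.8988,.5323,.2397,.8879],[.6572,.2541,.0597])]
K=least_squares(lambda k:np.concatenate([fk(np.array(q),k)[0]-p for q,p in S]),[0,.118,.3,.4,.5,.25]).x
lo=np.array([-2.99,-.89,.3,-1.14,0,-3.12]);hi=np.array([2.99,2.07,2.58,4.28,2.63,3.12])
def ik(p,R,q0):
    f=lambda q:np.r_[(fk(q,K)[0]-p)*5,(fk(q,K)[1].inv()*R).as_rotvec()]
    r=least_squares(f,np.clip(q0,lo+1e-3,hi-1e-3),bounds=(lo,hi));return r.x,np.linalg.norm(r.fun)
E
python3 - <<'E'
from kin import *
np.set_printoptions(precision=3,suppress=True)
print(K,[np.linalg.norm(fk(np.array(q),K)[0]-p) for q,p in S]);o,p,R=pose();q0=np.array(o['q'])
print(np.degrees((fk(q0,K)[1].inv()*R).magnitude()))
s=calibration('side');bj=onz(s,(340.8,232.5),.006);print('boxed jar front base in box',B.inv().apply(bj-O))
off=p-np.array([.6421,.2527,0])
for az in(-16.5,-5,5,15):
  q=q0;print(az)
  for X in([*w(-.15,0,.13)],[*w(-.11,0,.065)],[*w(-.044,0,.065)],[*w(-.044,0,.008)]):
    T=Ro.from_euler('z',az-20,degrees=True)
    q,r=ik(np.array(X)+T.apply(off),T*R,q);print(q,round(r,4))
E
```

```text
[0.053 0.123 0.199 0.386 0.46  0.242] [np.float64(0.011787990102155544), np.float64(0.013162995528075802), np.float64(0.006549293487389261), np.float64(0.005183254358361164)]
2.2253231043566723e-14
boxed jar front base in box [ 0.034 -0.058  0.006]
-16.5
[-0.392 -0.318  2.3    0.123  0.516  1.38 ] 0.0
[-0.381 -0.085  2.274  0.18   0.309  1.325] 0.0
[-0.368  0.089  2.099  0.154  0.308  1.36 ] 0.0
[-0.368  0.199  2.133  0.282  0.167  1.228] 0.0
-5
[-0.464 -0.325  2.304  0.411  0.585  0.917] 0.0
[-0.446 -0.089  2.278  0.582  0.393  0.734] 0.0
[-0.424  0.088  2.101  0.558  0.383  0.775] 0.0
[-0.424  0.198  2.135  0.829  0.272  0.489] 0.0
5
[-0.521 -0.31   2.294  0.576  0.683  0.598] 0.0
[-0.497 -0.076  2.266  0.753  0.508  0.4  ] 0.0
[-0.468  0.1    2.088  0.735  0.493  0.44 ] 0.0
[-0.468  0.209  2.121  0.959  0.398  0.192] 0.0
15
[-0.567 -0.28   2.271  0.673  0.796  0.347] 0.0
[-0.54  -0.049  2.241  0.823  0.633  0.166] 0.0
[-0.506  0.124  2.061  0.81   0.617  0.208] 0.0
[-0.506  0.23   2.094  0.979  0.529  0.007] 0.0
```

```bash
cat > carry.py <<'E'
from h import *
T=Ro.from_euler('z',-25,degrees=True)
_,p,R=pose();J0=np.array([.6434,.249,0]);off=p-J0
up=J0+[0,0,.13]
plan(line(p,up+off,4),R,.3)
R1=T*R;a=w(-.14,.02,.13)
q0=up+off;q1=a+T.apply(off);plan(line(q0,q1,10),R1,.3,q0,R)
b=w(-.1,.02,.075)+T.apply(off);plan(line(q1,b,2),R1,.3,q1,R1)
c=w(-.046,.02,.065)+T.apply(off);plan(line(b,c,3),R1,.3,b,R1)
d=w(-.046,.02,.008)+T.apply(off);plan(line(c,d,4),R1,.3,c,R1)
np.savez('carry.npz',off=T.apply(off),R1=R1.as_matrix());print(q1,c,d)
E
python3 carry.py
```

```text
turn/row deg 0.0
0.000 0.000 0.000 19.7 0.1 -25.9 0.3; 0.000 0.000 0.000 19.7 0.1 -25.9 0.3; 0.000 0.000 0.000 19.7 0.1 -25.9 0.3; 0.000 0.000 0.000 19.7 0.1 -25.9 0.3
turn/row deg 2.5
-0.026 -0.000 0.035 -17.5 23.4 -13.2 0.3; -0.026 -0.000 0.035 -16.6 24.3 -12.6 0.3; -0.026 -0.000 0.035 -15.8 25.2 -11.9 0.3; -0.026 -0.000 0.035 -14.9 26.1 -11.3 0.3; -0.026 -0.000 0.035 -14.0 26.9 -10.6 0.3
-0.026 -0.000 0.035 -13.0 27.6 -9.8 0.3; -0.026 -0.000 0.035 -12.1 28.3 -9.1 0.3; -0.026 -0.000 0.035 -11.1 28.9 -8.3 0.3; -0.026 -0.000 0.035 -10.0 29.5 -7.6 0.3; -0.026 -0.000 0.035 -9.0 30.0 -6.8 0.3
turn/row deg 0.0
0.000 0.000 0.000 -1.1 3.9 33.8 0.3; 0.000 0.000 0.000 -1.1 3.9 33.8 0.3
turn/row deg 0.0
0.000 0.000 0.000 12.0 3.6 13.3 0.3; 0.000 0.000 0.000 12.0 3.6 13.3 0.3; 0.000 0.000 0.000 12.0 3.6 13.3 0.3
turn/row deg 0.0
0.000 0.000 0.000 -8.6 -0.0 11.3 0.3; 0.000 0.000 0.000 -8.6 -0.0 11.3 0.3; 0.000 0.000 0.000 -8.6 -0.0 11.3 0.3; 0.000 0.000 0.000 -8.6 -0.0 11.3 0.3
[ 0.53108255 -0.04073287  0.18972057] [ 0.6212116  -0.06743031  0.12472057] [ 0.6212116  -0.06743031  0.06772057]
```

>>> servo_tool(commands="0 0 0 20 0 -26 0.3; 0 0 0 20 0 -26 0.3; 0 0 0 20 0 -26 0.3; 0 0 0 20 0 -26 0.3")

```text
time_s: 8.93
eef_pos: [0.6564, 0.2542, 0.1897]
eef_rot: [-0.054, 0.934, 0.164, 0.313]
wrist_force: [0.1, -0.3, -1.9]
opening: 0.463
grasp_force: 60.8
```

>>> servo_tool(commands="-0.026 0 0.035 -18 23 -13 0.3; -0.026 0 0.035 -17 24 -13 0.3; -0.026 0 0.035 -16 25 -12 0.3; -0.026 0 0.035 -15 26 -11 0.3; -0.026 0 0.035 -14 27 -11 0.3")

```text
time_s: 9.55
eef_pos: [0.5915, 0.1068, 0.1883]
eef_rot: [-0.021, 0.946, 0.061, 0.317]
wrist_force: [0.8, -0.5, -1.5]
opening: 0.463
grasp_force: 60.7
```

>>> servo_tool(commands="-0.026 0 0.035 -13 28 -10 0.3; -0.026 0 0.035 -12 28 -9 0.3; -0.026 0 0.035 -11 29 -8 0.3; -0.026 0 0.035 -10 29 -8 0.3; -0.026 0 0.035 -9 30 -7 0.3")

```text
time_s: 10.18
eef_pos: [0.5286, -0.0401, 0.1885]
eef_rot: [0.013, 0.947, -0.043, 0.317]
wrist_force: [0.3, -0.4, -1.0]
opening: 0.465
grasp_force: 60.6
```

```bash
cat > in.py <<'E'
from h import *
np.set_printoptions(precision=4,suppress=True)
D=np.load('carry.npz');R1=Ro.from_matrix(D['R1']);off=D['off']
cv2.imwrite('pics/s3.png',camera('side')[80:380,200:520])
o,p,R=pose();print(o['time_s'],p,o['opening'],o['grasp_force'],o['q'],'jar in box',B.inv().apply(p-off-O))
pts=[w(-.12,.02,.1),w(-.1,.02,.07),w(-.08,.02,.066),w(-.06,.02,.064),w(-.046,.02,.062)]
plan([x+off for x in pts],R1,.3)
E
python3 in.py
```

```text
10.225 [ 0.5279 -0.042   0.1884] 0.46380392478664495 60.74173187837005 [-0.4303 -0.2656  2.2689  0.3925  0.5547  0.9591] jar in box [-0.1427  0.0179  0.1287]
turn/row deg 0.1
-0.000 0.001 -0.001 0.8 2.4 36.6 0.3; -0.000 0.001 -0.001 -2.4 3.9 35.8 0.3; -0.000 0.001 -0.001 13.2 3.9 15.0 0.3; -0.000 0.001 -0.001 14.4 3.9 13.4 0.3; -0.000 0.001 -0.001 9.7 2.8 9.9 0.3
```

View pics/s3.png

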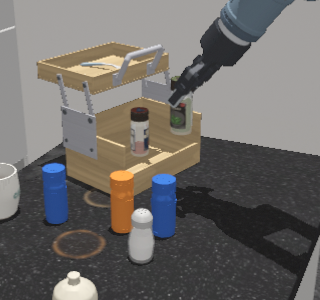

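The held jar is upright in front of the box at crop (180,105). The boxed jar stands at (139,130), and the tray is up. Going in over the front wall.

>>> servo_tool(commands="0 0 0 1 2 36 0.3; 0 0 0 -2 4 36 0.3; 0 0 0 13 4 15 0.3; 0 0 0 14 4 13 0.3; 0 0 0 10 3 10 0.3")

```text
time_s: 10.85
eef_pos: [0.6232, -0.0646, 0.1224]
eef_rot: [0.013, 0.947, -0.042, 0.317]
wrist_force: [-0.3, -0.7, -2.0]
opening: 0.464
grasp_force: 60.7
```

```bash
python3 - <<'E'
from h import *
np.set_printoptions(precision=4,suppress=True)
D=np.load('carry.npz');R1=Ro.from_matrix(D['R1']);off=D['off']
o,p,R=pose();print(o['time_s'],p,o['wrist_force'],o['q'],'jar in box',B.inv().apply(p-off-O),np.degrees((R.inv()*R1).magnitude()))
plan(line(p,w(-.046,.02,.009)+off,5),R1,.3)
E
```

```text
10.85 [ 0.6232 -0.0646  0.1224] [-0.3293 -0.6544 -2.0155] [-0.3865  0.1193  2.0797  0.5283  0.3643  0.8322] jar in box [-0.0449  0.0233  0.0627] 0.3439541074852083
turn/row deg 0.1
-0.001 0.001 -0.000 -6.7 0.6 8.4 0.3; -0.001 0.001 -0.000 -6.8 0.6 8.4 0.3; -0.001 0.001 -0.000 -6.8 0.6 8.4 0.3; -0.001 0.001 -0.000 -6.8 0.6 8.3 0.3; -0.001 0.001 -0.000 -6.8 0.6 8.3 0.3
```

>>> servo_tool(commands="0 0 0 -7 0.6 8.4 0.3; 0 0 0 -7 0.6 8.4 0.3; 0 0 0 -7 0.6 8.4 0.3; 0 0 0 -6.5 0.6 8.4 0.3; 0 0 0 -6.5 0.6 8.3 0.3")

```text
time_s: 11.48
eef_pos: [0.6207, -0.0671, 0.0687]
eef_rot: [0.013, 0.947, -0.042, 0.318]
wrist_force: [1.0, -0.1, -1.7]
opening: 0.463
grasp_force: 60.7
```

>>> servo_tool(commands="0 0 0 0 0 0 0.3; 0 0 0 0 0 0 0.3")

```text
time_s: 11.72
eef_pos: [0.621, -0.0673, 0.0694]
eef_rot: [0.013, 0.947, -0.042, 0.318]
wrist_force: [0.6, 0.1, -1.9]
opening: 0.467
grasp_force: 60.7
```

```bash
python3 - <<'E'
from h import *
np.set_printoptions(precision=4,suppress=True)
D=np.load('carry.npz');R1=Ro.from_matrix(D['R1']);off=D['off']
cv2.imwrite('pics/s4.png',cv2.resize(camera('side')[140:290,250:430],None,fx=3,fy=3,interpolation=3))
o,p,R=pose();print(o['time_s'],p,o['wrist_force'],o['q'],'jar in box',B.inv().apply(p-off-O),np.degrees((R.inv()*R1).as_rotvec()))
E
```

```text
11.775 [ 0.6212 -0.0674  0.0696] [-0.2411  0.9949 -1.4142] [-0.3944  0.2332  2.096   0.7881  0.2627  0.5543] jar in box [-0.0461  0.02    0.0099] [-0.2061  0.114  -0.1299]
```

View pics/s4.png

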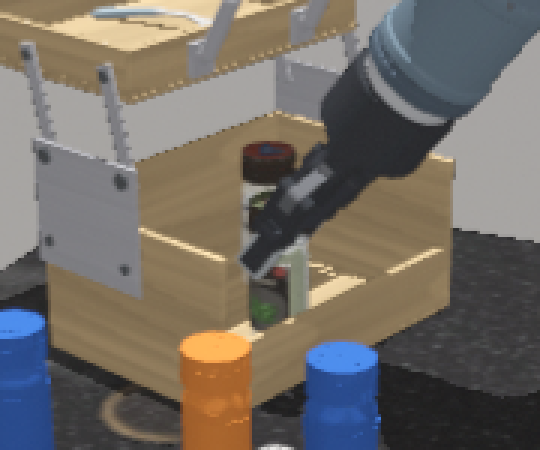

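The jar is over the compartment floor behind the front wall, upright and clear. Last few millimetres down.

>>> servo_tool(commands="0 0 0 -1.2 0 1.6 0.3; 0 0 0 -1.2 0 1.6 0.3; 0 0 0 0 0 0 0.3")

```text
time_s: 12.15
eef_pos: [0.6215, -0.0675, 0.0658]
eef_rot: [0.013, 0.947, -0.042, 0.319]
wrist_force: [-0.9, 1.3, 2.9]
opening: 0.466
grasp_force: 61.4
```

>>> servo_tool(commands="0 0 0 0 0 0 0.55; 0 0 0 0 0 0 0.65; 0 0 0 0 0 0 0.75; 0 0 0 0 0 0 0.75; 0 0 0 0 0 -5 0.75")

```text
time_s: 12.78
eef_pos: [0.6176, -0.067, 0.0688]
eef_rot: [0.013, 0.947, -0.042, 0.318]
wrist_force: [-0.2, 0.5, -0.0]
opening: 0.75
grasp_force: 0.0
```

>>> servo_tool(commands="0 0 0 0 0 -20 0.75; 0 0 0 0 0 -30 0.75; 0 0 0 0 0 -30 0.75; 0 0 0 0 0 -30 0.75; 0 0 0 0 0 -20 0.75")

```text
time_s: 13.4
eef_pos: [0.5391, -0.0605, 0.174]
eef_rot: [0.013, 0.947, -0.042, 0.318]
wrist_force: [-0.7, -0.6, 0.3]
opening: 0.751
grasp_force: 0.0
```

```bash
python3 - <<'E'
from h import *
np.set_printoptions(precision=4,suppress=True)
cv2.imwrite('pics/s5.png',cv2.resize(camera('side')[140:290,250:430],None,fx=3,fy=3,interpolation=3))
o,p,R=pose();print(o['time_s'],p,B.inv().apply(p-O),o['wrist_force'],o['q'])
a=B.inv().apply(p-O)
g=w(-.0305,0,.34)
plan(line(p,w(-.15,0,.30),6)+line(w(-.15,0,.3),g,3),down(YAW),.6)
E
```

```text
13.45 [ 0.5392 -0.0605  0.1756] [-0.1122  0.0064  0.1756] [ 1.8415  1.0512 -0.031 ] [-0.4695 -0.2019  2.2524  0.4692  0.5245  0.8489]
turn/row deg 9.5
0.049 -0.061 -0.147 7.5 -0.2 -20.4 0.6; 0.049 -0.061 -0.147 6.3 -0.2 -20.8 0.6; 0.049 -0.061 -0.147 5.0 -0.4 -21.1 0.6; 0.049 -0.061 -0.147 3.9 -0.8 -21.3 0.6; 0.049 -0.061 -0.147 2.7 -1.4 -21.5 0.6
0.049 -0.061 -0.147 1.7 -2.2 -21.5 0.6; 0.049 -0.061 -0.147 19.0 37.0 -5.8 0.6; 0.049 -0.061 -0.147 13.0 39.0 -8.6 0.6; 0.049 -0.061 -0.147 6.6 40.0 -11.2 0.6
```

View pics/s5.png

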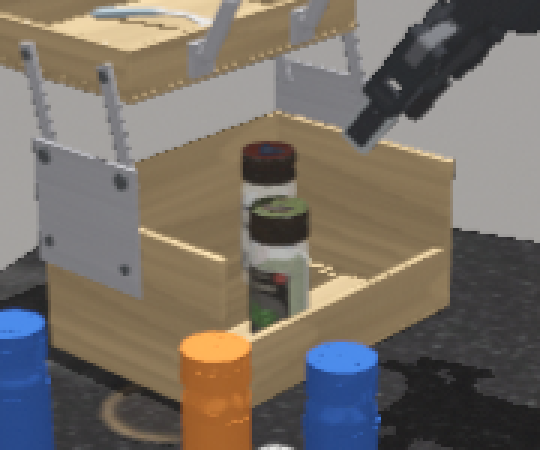

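Both jars stand upright, the packed one at crop (280,265), and the spoon is in the tray. Now back to the handle.

>>> servo_tool(commands="0.049 -0.061 -0.147 7 0 -21 0.6; 0.049 -0.061 -0.147 6 0 -21 0.6; 0.049 -0.061 -0.147 5 0 -21 0.6; 0.049 -0.061 -0.147 4 -1 -21 0.6; 0.049 -0.061 -0.147 3 -1 -22 0.6")

```text
time_s: 14.08
eef_pos: [0.5075, -0.0579, 0.2775]
eef_rot: [0.006, 0.929, 0.337, 0.15]
wrist_force: [1.1, 0.2, 0.3]
opening: 0.597
grasp_force: 0.0
```

>>> servo_tool(commands="0.049 -0.061 -0.147 2 -2 -22 0.6; 0.049 -0.061 -0.147 19 37 -6 0.6; 0.049 -0.061 -0.147 13 39 -9 0.6; 0.049 -0.061 -0.147 7 40 -11 0.6; 0 0 0 0 0 0 0.6")

```text
time_s: 14.7
eef_pos: [0.6194, -0.0904, 0.3356]
eef_rot: [-0.001, 0.8, 0.6, -0.004]
wrist_force: [-1.3, 0.5, -0.0]
opening: 0.596
grasp_force: 0.0
```

```bash
python3 - <<'E'
from h import *
np.set_printoptions(precision=4,suppress=True)
o,p,R=pose();print(o['time_s'],p,B.inv().apply(p-O),R.as_matrix(),o['q'],o['opening'])
plan(line(p,w(-.0305,-.004,.2435),5),down(YAW),.6)
E
```

```text
14.7 [ 0.6194 -0.0904  0.3356] [-0.0269  0.0005  0.3356] [[ 0.2801  0.9599 -0.0072]
 [ 0.96   -0.2801 -0.0029]
 [-0.0048 -0.0061 -1.    ]] [-0.3316  0.2357  1.334  -0.0051  1.5777 -0.0477] 0.5956064756866756
turn/row deg 0.1
-0.001 0.001 0.001 -0.8 -0.6 18.4 0.6; -0.001 0.001 0.001 -0.8 -0.6 18.4 0.6; -0.001 0.001 0.001 -0.8 -0.7 18.4 0.6; -0.001 0.001 0.001 -0.9 -0.7 18.4 0.6; -0.001 0.001 0.001 -0.9 -0.7 18.4 0.6
```

>>> servo_tool(commands="0 0 0 -1 -1 18.4 0.6; 0 0 0 -1 -1 18.4 0.6; 0 0 0 -1 -1 18.4 0.6; 0 0 0 -1 -0.5 18.4 0.6; 0 0 0 -1 0 18.4 0.6")

```text
time_s: 15.32
eef_pos: [0.6111, -0.0944, 0.2454]
eef_rot: [0.0, 0.801, 0.599, -0.003]
wrist_force: [-0.2, 0.4, 1.1]
opening: 0.596
grasp_force: 0.0
```

>>> servo_tool(commands="0 0 0 0 0 0 0.6; 0 0 0 0 0 0 0; 0 0 0 0 0 0 0; 0 0 0 0 0 0 0; 0 0 0 0 0 0 0")

```text
time_s: 15.95
eef_pos: [0.6124, -0.0945, 0.2477]
eef_rot: [0.001, 0.801, 0.599, -0.002]
wrist_force: [2.8, 0.0, 4.1]
opening: 0.117
grasp_force: 58.6
```

```bash
python3 - <<'E'
from h import *
np.set_printoptions(precision=4,suppress=True)
o,p,R=pose();print(o['time_s'],p,B.inv().apply(p-O),R.as_matrix(),o['opening'],o['grasp_force'],o['wrist_force'])
f=lambda a:np.array([.068*(np.sin(1.745)-np.sin(1.745-a)),0,.068*(np.cos(1.745-a)-np.cos(1.745))])
q=np.linspace(2.007,0,21)[1:]
plan([p+B.apply(f(a)-f(2.007)) for a in q],R,0)
E
```

```text
15.95 [ 0.6124 -0.0945  0.2477] [-0.0324 -0.0055  0.2477] [[ 0.282   0.9594 -0.0016]
 [ 0.9594 -0.282  -0.0043]
 [-0.0046 -0.0003 -1.    ]] 0.11670648341974389 58.61349105834961 [2.7948 0.0214 4.108 ]
turn/row deg 0.0
0.000 0.000 0.000 0.0 -6.7 -1.4 0; 0.000 0.000 0.000 0.0 -6.8 -0.8 0; 0.000 0.000 0.000 0.0 -6.8 -0.1 0; 0.000 0.000 0.000 0.0 -6.8 0.6 0; 0.000 0.000 0.000 0.0 -6.7 1.3 0
0.000 0.000 0.000 0.0 -6.5 2.0 0; 0.000 0.000 0.000 0.0 -6.3 2.6 0; 0.000 0.000 0.000 0.0 -6.0 3.2 0; 0.000 0.000 0.000 0.0 -5.7 3.8 0; 0.000 0.000 0.000 0.0 -5.3 4.4 0
0.000 0.000 0.000 0.0 -4.8 4.9 0; 0.000 0.000 0.000 0.0 -4.3 5.3 0; 0.000 0.000 0.000 0.0 -3.7 5.7 0; 0.000 0.000 0.000 0.0 -3.1 6.1 0; 0.000 0.000 0.000 0.0 -2.5 6.3 0
0.000 0.000 0.000 0.0 -1.9 6.6 0; 0.000 0.000 0.000 0.0 -1.2 6.7 0; 0.000 0.000 0.000 0.0 -0.5 6.8 0; 0.000 0.000 0.000 0.0 0.2 6.8 0; 0.000 0.000 0.000 0.0 0.8 6.8 0
```

>>> servo_tool(commands="0 0 0 0 -6.7 -1.4 0; 0 0 0 0 -6.8 -0.8 0; 0 0 0 0 -6.8 -0.1 0; 0 0 0 0 -6.8 0.6 0; 0 0 0 0 -6.7 1.3 0")

```text
time_s: 16.58
eef_pos: [0.5781, -0.0843, 0.2466]
eef_rot: [-0.001, 0.801, 0.599, -0.003]
wrist_force: [-1.6, 1.3, 2.7]
opening: 0.113
grasp_force: 58.6
```

>>> servo_tool(commands="0 0 0 0 -6.5 2 0; 0 0 0 0 -6.3 2.6 0; 0 0 0 0 -6 3.2 0; 0 0 0 0 -5.7 3.8 0; 0 0 0 0 -5.3 4.4 0")

```text
time_s: 17.2
eef_pos: [0.5507, -0.0762, 0.2295]
eef_rot: [0.0, 0.801, 0.599, -0.002]
wrist_force: [10.1, 0.0, -12.8]
opening: 0.119
grasp_force: 58.3
```

>>> servo_tool(commands="0 0 0 0 -4.8 4.9 0; 0 0 0 0 -4.3 5.3 0; 0 0 0 0 -3.7 5.7 0; 0 0 0 0 -3.1 6.1 0; 0 0 0 0 -2.5 6.3 0")

```text
time_s: 17.82
eef_pos: [0.5352, -0.0716, 0.2029]
eef_rot: [0.002, 0.801, 0.599, -0.0]
wrist_force: [13.0, 0.3, -7.4]
opening: 0.115
grasp_force: 58.9
```

>>> servo_tool(commands="0 0 0 0 -1.9 6.6 0; 0 0 0 0 -1.2 6.7 0; 0 0 0 0 -0.5 6.8 0; 0 0 0 0 0.2 6.8 0; 0 0 0 0 0.8 6.8 0")

```text
time_s: 18.45
eef_pos: [0.5329, -0.071, 0.1703]
eef_rot: [0.003, 0.801, 0.599, -0.0]
wrist_force: [10.4, 1.2, -1.8]
opening: 0.117
grasp_force: 59.4
```

>>> servo_tool(commands="0 0 0 0 0 0 0; 0 0 0 0 0 0 0")

```text
time_s: 18.7
eef_pos: [0.5329, -0.071, 0.1704]
eef_rot: [0.003, 0.801, 0.599, -0.0]
wrist_force: [10.2, 1.8, -3.3]
opening: 0.116
grasp_force: 59.4
```

```bash
python3 - <<'E'
from h import *
np.set_printoptions(precision=4,suppress=True)
o,p,R=pose();print(o['time_s'],p,B.inv().apply(p-O),o['opening'],o['grasp_force'],o['wrist_force'])
E
```

```text
18.7 [ 0.5329 -0.071   0.1704] [-0.1153 -0.0055  0.1704] 0.11593468993826374 59.387290477752686 [10.2404  1.7646 -3.3155]
```

>>> servo_tool(commands="0 0 0 0 0.5 1.5 0; 0 0 0 0 0.5 1.5 0; 0 0 0 0 0 0 0")

```text
time_s: 19.08
eef_pos: [0.5331, -0.0711, 0.1695]
eef_rot: [0.002, 0.801, 0.599, -0.001]
wrist_force: [-1.0, 4.0, 14.4]
opening: 0.117
grasp_force: 61.2
```

The tray is seated: the force has turned upward to 14 N. Release and back off.

>>> servo_tool(commands="0 0 0 0 0 -2 0; 0 0 0 0 0 0 0.3; 0 0 0 0 0 0 0.6; 0 0 0 0 0 0 0.6; 0 0 0 0 0 -10 0.6")

```text
time_s: 19.7
eef_pos: [0.5301, -0.0708, 0.1775]
eef_rot: [-0.001, 0.801, 0.599, -0.003]
wrist_force: [0.1, 1.1, 0.3]
opening: 0.602
grasp_force: 0.0
```

>>> servo_tool(commands="0 0 0 0 0 -30 0.6; 0 0 0 0 0 -40 0.6; 0 0 0 0 -30 -30 0.6; 0 0 0 0 -40 0 0.6; 0 0 0 0 0 0 0.6")

```text
time_s: 20.32
eef_pos: [0.4629, -0.0502, 0.2794]
eef_rot: [0.001, 0.801, 0.599, -0.002]
wrist_force: [0.2, 0.2, 0.4]
opening: 0.598
grasp_force: 0.0
```

```bash
python3 - <<'E'
from h import *
o,p,R=pose();print(o['time_s'],p,o['wrist_force'])
s=camera('side')[140:290,220:420];t=camera('top')[120:290,320:500]
im=np.zeros((340,790,3),np.uint8);im[:300,:400]=cv2.resize(s,None,fx=2,fy=2);im[:,410:770]=cv2.resize(t,None,fx=2,fy=2)
cv2.imwrite('pics/fin.png',im)
E
```

```text
20.325 [ 0.46292157 -0.05024323  0.27936905] [0.19384958 0.18890278 0.38284614]
```

View pics/fin.png

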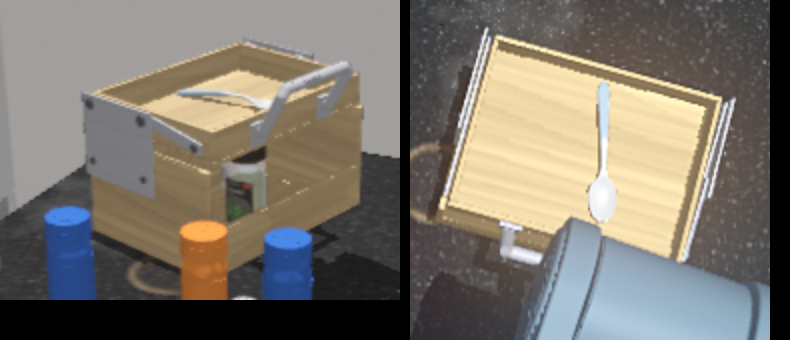

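The tray is fully down with the spoon in it at (600,160). The jar stands upright beneath at (245,185), and the robot is clear.

```bash
python3 -c "
from bench import *
print(hand_in())"
```

```text
the job is handed in; nothing more can be done
None
```

The spice jar is standing upright in the lower compartment, the tray is fully down with the teaspoon still in it, and the job is handed in at about 20 s; the hand-in gave no verdict.

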